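Find and press the concealed catch of the medicine box

TASK

One of the five identical, flush wooden tiles on top of the white childproof medicine box is its concealed catch. Feel along the tiles with the fingertips until you find the one that gives, and press that tile fully home so that the flap with the green cross pops up. Do not touch the flap itself, leave the things round the box where they are, and finish with the hand clear of everything.

Things in the scene. Friction and masses are not known exactly. Their poses are not given: they have to be found in the camera images.
- medicine_box: white childproof medicine box, 180 mm (x) by 284 mm (y) by 70 mm high, fixed on the worktop. Origin at the centre of its underside, z up, x from its front edge to its back edge (the hinge). On its flat top: five wooden tiles in a row in front; behind them, from x = -1 to 86 mm, a white flap with a green cross, flush with the top
- tile_row (a point): centre of the row of tiles, on their top face; axes as the box's. Five identical brown tiles, each 62 mm (x) by 50 mm (y), flush with the white rim; centres at y = -104, -52, 0, 52, 104 mm from here. One, a different one each time and not to be told by eye, is the concealed catch; the other four are rigid
- catch (a joint): how far the catch tile is pushed in, m: 0 = flush (start), 0.007 = fully home, 7 mm straight down. It yields to about 4 N; it has no return spring and stays where it is pushed. It is geared to the flap, so the flap rises as the tile sinks. Only the catch tile moves
- flap (a joint): opening angle of the flap, rad: 0 = shut flush (start), 0.42 = popped up, when the catch is fully home. It turns about the box's back edge; only the catch is meant to raise it
- flap_edge (a point): middle of the flap's free edge, on its top face; 70 mm above the worktop when shut, about 105 mm when popped up
- phone: black flip phone lying closed, 46x95x19 mm, loose on the worktop; origin at the centre of its underside
- pill_bottle: amber jar with a white cap, 40 mm across, 75 mm tall, loose, upright; origin at the centre of its underside
- mug: blue mug, 80 mm across, 90 mm tall, loose, upright; origin at the centre of its underside
- burner_cap: dark round burner cap, 87 mm across, 9 mm thick, loose; origin at the centre of its underside

How it is judged:
On the way:
1. the fingers push the catch tile home (value of joint catch above 0.0058 m and contact force between the fingers and anything else above 0.5 N), for 0.1 s.
At the end, for the whole second after the job is handed in: The catch tile is at least 5.8 of its 7 mm in, and the flap stands popped up (more than 0.33 of 0.42 rad) and at rest (value of joint catch above 0.0058 m and value of joint flap above 0.33 rad and velocity of joint flap between -0.05 and 0.05 rad/s); the robot touches nothing.
It fails at once if the robot touches the flap (more than 1 N) (contact force between any of the fingers, the arm and flap above 1 N).
It fails at once if a thing beside the box is shifted or lifted by more than 20 mm (distance of any of phone, pill_bottle, mug, burner_cap from where it was at the start of the episode above 0.02 m).
It also fails if it takes over 45 s, if anything falls off the work surface, if the arm or the gripper's body presses on something with over 40 N, if the wrist force passes 120 N, or if a joint passes its speed limit or range.

ROBOT

A 6-joint arm with a two-finger parallel gripper is mounted at the origin on a cart in front of the work surface, level with it; the furniture and walls round the work are solid. World frame = base frame: x ahead of the robot, y to its left, z up, the work surface at z = 0. Lengths are in m, angles in rad, forces in N, time in s.
With the tool pointing down it reaches from about 0.375 to 0.975 m from the base axis. Payload 3.8 kg.
Tool frame: the origin (TCP) lies at the very end of the fingers, on their centre line; the grasp point (between the pads) lies bot.grip_point_offset behind it (bot.grip_point_offset is the distance from the TCP to the grasp point, in m); z points along the fingers, y is the line along which they close (so a half turn about z gives the same grasp; the last joint's range is limited). The gripper opens to 85 mm and grips with 20 to 120 N. Pads are 22 mm wide; open, the fingers measure 114 mm over their backs; the gripper's body (76 mm by 85 mm) begins 54 mm behind the grasp point. The pads swing forward as they close: fully open they stand 13 mm farther back than shut.
Start: joints at [-1.279, 0.264, 1.604, -0, 1.274, -0.037], TCP at [0.218, -0.639, 0.231] pointing down, gripper open.
Joint ranges: [-2.63, 2.63], [-0.94, 2.18], [0.31, 2.57], [-1.31, 4.45], [0, 2.66], [-2.55, 2.55]. Speed limits (rad/s): [2.57, 2.57, 3.14, 3.14, 3.14, 3.14].

INTERFACE

Orientations are given as a rotation vector (axis times angle).
In Python, from workcell import bot, vision gives the robot as it stands.
- The arm moves only by the tool play_rows, never from a script. Its argument "rows" is a list of rows, each an object of numbers: "dx", "dy", "dz": the shift along the tool's x, y, z as a fraction of full scale; "roll": the turn about the tool's z as a fraction of full scale; "fingers": the closure, from 0 (fully open) to 1 (shut). In form: [{"dx": .., "dy": .., "dz": .., "roll": .., "fingers": ..}, ...]. A call has 1 to 20 rows; each row shifts and turns the commanded pose from where the row before left it, along the tool's axes as they then stand; what a row does not reach is not made up. Full scale, the value 1, is 0.04 m for a shift and 4 degrees for a turn. A row lasts 1/12 s, in which the tool goes at most 41.7 mm and 7.16 degrees, less where a joint would pass 70% of its speed; a pose out of reach is approached as far as the arm can. A call with a number of a shift or a turn outside -1 to 1 is refused whole. A call with a gripper value outside its range is refused whole. The fingers move at their own pace and stop on an object; "grip_force" is the grip in N (left out, the last holds). Time passes only in rows, so rows that do not move let the fingers close. It gives the time, the measured TCP pose, the force and the opening at its end, in the units of the state.
- bot.read_state(): the state, without advancing time (a new reading comes with each control period).
- vision.read_camera(name): name is "scene" or "top" or "wrist"; returns a dict with "pixels" (420x560x3 uint8, red, green, blue), "depth" (420x560 float32, m along the optical axis (not along the pixel's ray), 0 where there is no reading), "fx", "fy", "cx", "cy" (pixels), "R" (3x3) and "t" (3): a world point X has camera coordinates R X + t. Camera axes: x right, y down, z forward; pixel columns grow to the right and rows downward; lengths in m; the calibration is good to about 2 mm. A picture is of the moment at which its call begins.
- bot.finish_job(): hands the job in, once; it reports no verdict.
The state is a dict: "time": time; "q": joint angles; "joint_vel": joint speeds; "joint_torque": joint torques, N m; "tool_pos": TCP position; "tcp_rot": TCP orientation; "wrist_force": force on the tool from outside, world axes, zero at the start; "torque": the same for the moment, N m; "width": opening from 0.0 (shut) to 1.0 (fully open).
Only numpy, scipy, OpenCV 4.12 (cv2) and the standard library are available. Lean on these libraries where they do the work, as an engineer would, in place of code of your own. Each camera call takes 0.05 s, during which the arm holds its last target. There are 200 camera calls.

## Working session

There is one attempt and no reset: what is moved stays moved. The work goes in short steps, Python scripts to look and compute and a tool call to move; the robot and the scene stay as the last step left them, time stands still between calls to the robot, and variables do not carry over. Pictures are saved under pics/ and viewed, on a budget of 10 in all, crops included, one or two more only if the job needs it, and the job is handed in when it is done.

Besides the shell and the picture viewer there is one more tool, called after "Emit:" as a command line: name --argument value ..., lists and objects as JSON in quotes. play_rows: Moves the arm, as the interface text tells. Its arguments: {"type":"object","properties":{"rows":{"type":"array","items":{"type":"object","properties":{"dx":{"type":"number","minimum":-1,"maximum":1},"dy":{"type":"number","minimum":-1,"maximum":1},"dz":{"type":"number","minimum":-1,"maximum":1},"roll":{"type":"number","minimum":-1,"maximum":1},"fingers":{"type":"number"}}}},"grip_force":{"type":"number"}},"required":["rows"]}

```bash
mkdir -p pics; python3 - <<'E'
from workcell import bot, vision
import cv2,numpy as np
s=bot.read_state();print(s, bot.grip_point_offset)
ims=[]
for n in("top","scene"):
    c=vision.read_camera(n);np.savez(n+".npz",**c);cv2.imwrite(f"pics/{n}0.png",c["pixels"][:,:,::-1]);print(n,c["fx"],c["R"].tolist(),c["t"])
E
```

```text
{'time': 0.0, 'q': array([-1.27890810e+00,  2.64787993e-01,  1.60535253e+00, -1.50133364e-05,
        1.27369845e+00, -3.68940313e-02]), 'joint_vel': array([-0.00039539, -0.00048681, -0.00069852,  0.00022717, -0.00038491,
       -0.00072033]), 'joint_torque': array([ 3.32117006e-04, -5.15107298e+01, -3.67316329e+01, -2.59297285e-04,
        1.27060353e-02, -9.02805510e-07]), 'tool_pos': array([ 0.21774119, -0.63815512,  0.22995014]), 'tcp_rot': array([-3.09704085e+00, -5.13769469e-01,  4.70683416e-04]), 'wrist_force': array([ 0.26607611, -0.03176946,  0.09160827]), 'torque': array([ 0.02216387, -0.03291592,  0.01509623]), 'width': 1.000674741059492} 0.0187
top 514.9597333781513 [[-0.027331843604188204, -0.9995252037065971, -0.01422453797077081], [-0.9910506824405044, 0.028954561052083085, -0.13030801290976865], [0.13065800840135072, 0.01053567983411094, -0.9913715167842103]] [0.23528301 0.44411672 1.00858217]
scene 490.5690905897476 [[-0.8101247885290728, -0.5862367021873357, -0.004935181784117407], [-0.45265833446971643, 0.6308371005152907, -0.6301944024256031], [0.3725563839821128, -0.5083021558305434, -0.7764217018683819]] [0.47920094 0.10355888 1.04100315]
```

View pics/top0.png

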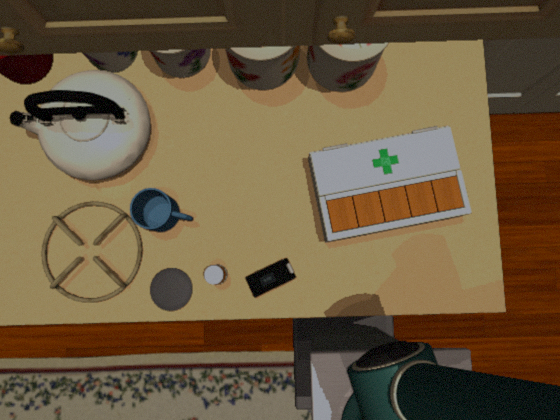

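View pics/scene0.png

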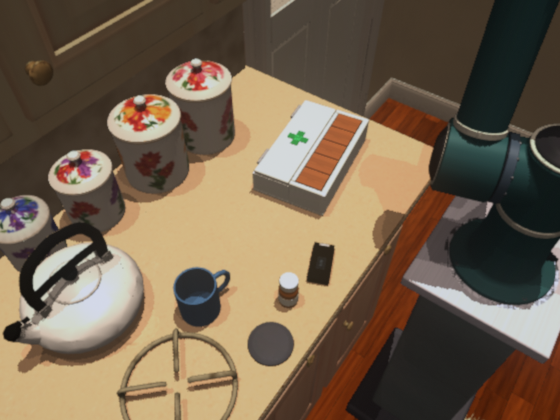

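The top view shows the tile row from about (328,212) to (467,192), with the flap and its cross (385,161) behind it. The phone is at (270,277) and the bottle at (214,274). The arm's side of the scene is clear.

```bash
cat > h.py <<'E'
import numpy as np,cv2
def world(c):
    d=c["depth"];v,u=np.indices(d.shape)
    P=np.stack([(u-c["cx"])/c["fx"]*d,(v-c["cy"])/c["fy"]*d,d],-1)
    return (P-c["t"])@c["R"]
def tiles(c):
    W=world(c);h=cv2.cvtColor(c["pixels"],cv2.COLOR_RGB2HSV)
    m=(h[...,0]<18)&(h[...,1]>140)&(W[...,2]>.05)&(W[...,2]<.085)&(c["depth"]>0)
    m=cv2.morphologyEx(m.astype(np.uint8),cv2.MORPH_CLOSE,np.ones((5,5)))
    n,l,s,_=cv2.connectedComponentsWithStats(m);k=1+s[1:,4].argmax();m=l==k
    # ray cast on z=.07
    v,u=np.nonzero(m);r=np.stack([(u-c["cx"])/c["fx"],(v-c["cy"])/c["fy"],np.ones(len(u))],-1)@c["R"]
    o=-c["t"]@c["R"];p=o+r*((.07-o[2])/r[:,2])[:,None]
    (ctr,sz,ang)=cv2.minAreaRect((p[:,:2]*1000).astype(np.float32))
    return np.array(ctr)/1000,sz,ang,np.median(W[m][:,2]),p
if __name__=="__main__":
    for n in("top","scene"):
        c=dict(np.load(n+".npz"));print(n,tiles(c)[:4])
    from scipy.spatial.transform import Rotation as R
    print(R.from_rotvec([-3.09704085e+00, -5.13769469e-01,0]).as_matrix().round(3))
E
python3 h.py
```

```text
top (array([ 0.43616379, -0.01018088]), (61.7026252746582, 257.65386962890625), 9.365255355834961, np.float64(0.07038852571126286))
scene (array([ 0.43466092, -0.00561324]), (59.65883255004883, 253.6347198486328), 9.165761947631836, np.float64(0.06724268620690606))
[[ 0.946  0.323 -0.   ]
 [ 0.323 -0.946  0.002]
 [ 0.    -0.002 -1.   ]]
```

Emit:
play_rows --rows '[{"roll": 0.8,"fingers": 1},{"roll": 0.8,"fingers": 1},{"roll": 0.8,"fingers": 1},{"dx": 0.51,"dy": -0.8,"fingers": 1},{"dx": 0.51,"dy": -0.8,"fingers": 1},{"dx": 0.51,"dy": -0.8,"fingers": 1},{"dx": 0.51,"dy": -0.8,"fingers": 1},{"dx": 0.51,"dy": -0.8,"fingers": 1},{"dx": 0.51,"dy": -0.8,"fingers": 1},{"dx": 0.51,"dy": -0.8,"fingers": 1},{"dx": 0.51,"dy": -0.8,"fingers": 1},{"dx": 0.51,"dy": -0.8,"fingers": 1},{"dx": 0.51,"dy": -0.8,"fingers": 1},{"dx": 0.51,"dy": -0.8,"fingers": 1},{"dx": 0.51,"dy": -0.8,"fingers": 1},{"dx": 0.51,"dy": -0.8,"fingers": 1},{"dx": 0.51,"dy": -0.8,"fingers": 1},{"dx": 0.51,"dy": -0.8,"fingers": 1}]'

```text
validation failed for argument at $.ro...
```

Emit:
play_rows --rows '[{"dx": 0,"dy": 0,"dz": 0,"roll": 0.8,"fingers": 1},{"dx": 0,"dy": 0,"dz": 0,"roll": 0.8,"fingers": 1},{"dx": 0,"dy": 0,"dz": 0,"roll": 0.8,"fingers": 1}]'

```text
time: 0.35
tool_pos: [0.2178, -0.6384, 0.2304]
tcp_rot: [-3.13, -0.249, 0.0]
wrist_force: [0.2, 0.2, -0.2]
width: 0.604
```

Emit:
play_rows --rows '[{"dx": 0.51,"dy": -0.8,"dz": 0,"roll": 0,"fingers": 1},{"dx": 0.51,"dy": -0.8,"dz": 0,"roll": 0,"fingers": 1},{"dx": 0.51,"dy": -0.8,"dz": 0,"roll": 0,"fingers": 1},{"dx": 0.51,"dy": -0.8,"dz": 0,"roll": 0,"fingers": 1},{"dx": 0.51,"dy": -0.8,"dz": 0,"roll": 0,"fingers": 1},{"dx": 0.51,"dy": -0.8,"dz": 0,"roll": 0,"fingers": 1},{"dx": 0.51,"dy": -0.8,"dz": 0,"roll": 0,"fingers": 1},{"dx": 0.51,"dy": -0.8,"dz": 0,"roll": 0,"fingers": 1},{"dx": 0.51,"dy": -0.8,"dz": 0,"roll": 0,"fingers": 1},{"dx": 0.51,"dy": -0.8,"dz": 0,"roll": 0,"fingers": 1},{"dx": 0.51,"dy": -0.8,"dz": 0,"roll": 0,"fingers": 1},{"dx": 0.51,"dy": -0.8,"dz": 0,"roll": 0,"fingers": 1},{"dx": 0.51,"dy": -0.8,"dz": 0,"roll": 0,"fingers": 1},{"dx": 0.51,"dy": -0.8,"dz": 0,"roll": 0,"fingers": 1},{"dx": 0.51,"dy": -0.8,"dz": 0,"roll": 0,"fingers": 1},{"dx": 0,"dy": 0,"dz": 0,"roll": 0,"fingers": 1}]'

```text
time: 1.68
tool_pos: [0.4445, -0.1103, 0.2311]
tcp_rot: [-3.127, -0.262, -0.002]
wrist_force: [0.0, 0.2, -0.3]
width: 0.001
```

Emit:
play_rows --rows '[{"dx": 0,"dy": 0,"dz": 1,"roll": 0,"fingers": 1},{"dx": 0,"dy": 0,"dz": 1,"roll": 0,"fingers": 1},{"dx": 0,"dy": 0,"dz": 1,"roll": 0,"fingers": 1},{"dx": 0,"dy": 0,"dz": 0.7,"roll": 0,"fingers": 1},{"dx": 0,"dy": 0,"dz": 0,"roll": 0,"fingers": 1},{"dx": 0,"dy": 0,"dz": 0,"roll": 0,"fingers": 1}]'

```text
time: 2.18
tool_pos: [0.4409, -0.1156, 0.0817]
tcp_rot: [-3.13, -0.253, 0.007]
wrist_force: [0.1, 1.0, 1.4]
width: 0.001
```

```bash
python3 - <<'E'
from workcell import bot, vision
import cv2
a=vision.read_camera("scene")["pixels"][60:260,200:480,::-1];b=vision.read_camera("wrist")["pixels"][:,:,::-1]
cv2.imwrite("pics/a1.png",cv2.vconcat([cv2.resize(a,(420,300)),cv2.resize(b,(420,300))]))
E
```

```text
(no output)
```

View pics/a1.png

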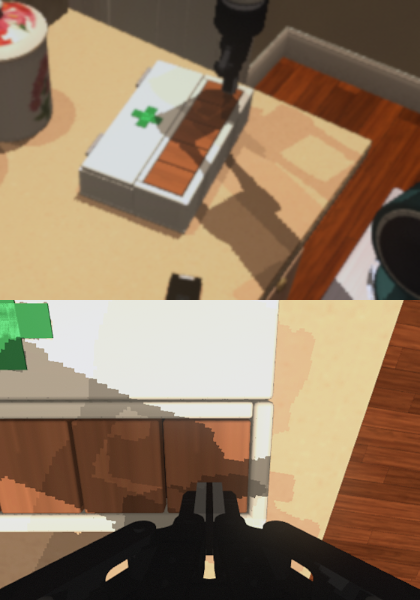

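Fingertips are above the rightmost tile (wrist view: the tile spans x 162–250, the fingers are at 210). I'll press gently.

Emit:
play_rows --rows '[{"dx": 0,"dy": 0,"dz": 0.1,"roll": 0,"fingers": 1},{"dx": 0,"dy": 0,"dz": 0.1,"roll": 0,"fingers": 1},{"dx": 0,"dy": 0,"dz": 0.05,"roll": 0,"fingers": 1},{"dx": 0,"dy": 0,"dz": 0.05,"roll": 0,"fingers": 1},{"dx": 0,"dy": 0,"dz": 0,"roll": 0,"fingers": 1}]'

```text
time: 2.7
tool_pos: [0.4428, -0.1159, 0.0713]
tcp_rot: [3.131, 0.253, 0.0]
wrist_force: [-0.0, -0.8, 0.4]
width: -0.002
```

Emit:
play_rows --rows '[{"dx": 0,"dy": 0,"dz": 0.04,"roll": 0,"fingers": 1},{"dx": 0,"dy": 0,"dz": 0,"roll": 0,"fingers": 1}]'

```text
time: 2.87
tool_pos: [0.4431, -0.116, 0.0697]
tcp_rot: [3.131, 0.253, 0.001]
wrist_force: [-0.5, -0.1, 0.5]
width: 0.0
```

Emit:
play_rows --rows '[{"dx": 0,"dy": 0,"dz": 0.04,"roll": 0,"fingers": 1},{"dx": 0,"dy": 0,"dz": 0,"roll": 0,"fingers": 1}]'

```text
time: 3.03
tool_pos: [0.4431, -0.116, 0.0682]
tcp_rot: [3.131, 0.253, 0.0]
wrist_force: [0.8, 0.3, 1.1]
width: -0.006
```

Emit:
play_rows --rows '[{"dx": 0,"dy": 0,"dz": 0.03,"roll": 0,"fingers": 1},{"dx": 0,"dy": 0,"dz": 0,"roll": 0,"fingers": 1}]'

```text
time: 3.2
tool_pos: [0.4431, -0.116, 0.0669]
tcp_rot: [3.131, 0.253, 0.0]
wrist_force: [-1.0, -0.0, 2.5]
width: -0.006
```

Emit:
play_rows --rows '[{"dx": 0,"dy": 0,"dz": 0.03,"roll": 0,"fingers": 1},{"dx": 0,"dy": 0,"dz": 0,"roll": 0,"fingers": 1}]'

```text
time: 3.37
tool_pos: [0.4431, -0.116, 0.0657]
tcp_rot: [3.131, 0.253, 0.001]
wrist_force: [-0.3, -0.3, 2.0]
width: 0.0
```

Emit:
play_rows --rows '[{"dx": 0,"dy": 0,"dz": 0.03,"roll": 0,"fingers": 1},{"dx": 0,"dy": 0,"dz": 0,"roll": 0,"fingers": 1}]'

```text
time: 3.53
tool_pos: [0.4431, -0.116, 0.0644]
tcp_rot: [3.131, 0.253, 0.001]
wrist_force: [0.9, -0.3, 2.7]
width: 0.004
```

Emit:
play_rows --rows '[{"dx": 0,"dy": 0,"dz": 0.03,"roll": 0,"fingers": 1},{"dx": 0,"dy": 0,"dz": 0,"roll": 0,"fingers": 1}]'

```text
time: 3.7
tool_pos: [0.4431, -0.116, 0.0632]
tcp_rot: [3.131, 0.253, 0.001]
wrist_force: [-0.6, -0.8, 1.9]
width: -0.002
```

```bash
python3 - <<'E'
from workcell import bot, vision
import cv2
a=vision.read_camera("scene")["pixels"][60:260,200:480,::-1];b=vision.read_camera("wrist")["pixels"][:,:,::-1]
cv2.imwrite("pics/a2.png",cv2.vconcat([cv2.resize(a,(420,300)),cv2.resize(b,(420,300))]))
E
```

```text
(no output)
```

View pics/a2.png

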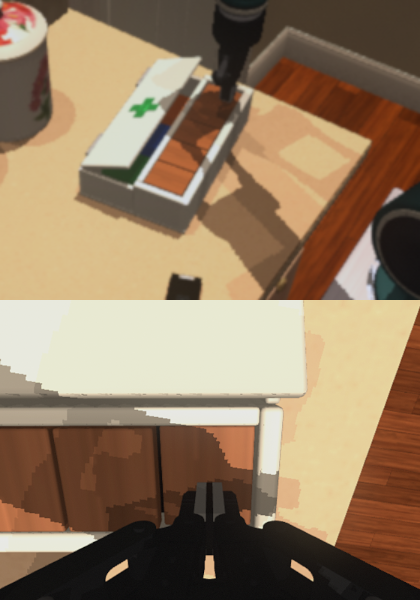

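The first tile is the catch: the flap is visibly rising in the scene crop, with its edge at about (195,60). I'll press until it bottoms out and the force climbs.

Emit:
play_rows --rows '[{"dx": 0,"dy": 0,"dz": 0.03,"roll": 0,"fingers": 1},{"dx": 0,"dy": 0,"dz": 0,"roll": 0,"fingers": 1}]'

```text
time: 3.97
tool_pos: [0.4431, -0.116, 0.0629]
tcp_rot: [-3.131, -0.253, 0.0]
wrist_force: [-2.6, 1.1, 10.4]
width: 0.0
```

Emit:
play_rows --rows '[{"dx": 0,"dy": 0,"dz": 0.03,"roll": 0,"fingers": 1},{"dx": 0,"dy": 0,"dz": 0,"roll": 0,"fingers": 1},{"dx": 0,"dy": 0,"dz": 0,"roll": 0,"fingers": 1}]'

```text
time: 4.22
tool_pos: [0.4431, -0.116, 0.0628]
tcp_rot: [-3.131, -0.253, 0.001]
wrist_force: [-6.3, 0.9, 19.2]
width: 0.0
```

It has bottomed out: the force rose to 19 N while z stayed at 0.0628. Now I'll retreat straight up, slowly at first.

Emit:
play_rows --rows '[{"dx": 0,"dy": 0,"dz": -0.1,"roll": 0,"fingers": 1},{"dx": -0.05,"dy": 0,"dz": -0.3,"roll": 0,"fingers": 1},{"dx": -0.1,"dy": 0,"dz": -0.8,"roll": 0,"fingers": 1},{"dx": 0,"dy": 0,"dz": -0.8,"roll": 0,"fingers": 1},{"dx": 0,"dy": 0,"dz": -0.8,"roll": 0,"fingers": 1},{"dx": 0,"dy": 0,"dz": -0.8,"roll": 0,"fingers": 1},{"dx": 0,"dy": 0,"dz": 0,"roll": 0,"fingers": 1},{"dx": 0,"dy": 0.8,"dz": 0,"roll": 0,"fingers": 1},{"dx": 0,"dy": 0.8,"dz": 0,"roll": 0,"fingers": 1},{"dx": 0,"dy": 0.8,"dz": 0,"roll": 0,"fingers": 1},{"dx": 0,"dy": 0.8,"dz": 0,"roll": 0,"fingers": 1},{"dx": 0,"dy": 0.8,"dz": 0,"roll": 0,"fingers": 1},{"dx": 0,"dy": 0,"dz": 0,"roll": 0,"fingers": 1},{"dx": 0,"dy": 0,"dz": 0,"roll": 0,"fingers": 1},{"dx": 0,"dy": 0,"dz": 0,"roll": 0,"fingers": 1}]'

```text
time: 5.47
tool_pos: [0.4619, -0.2742, 0.2036]
tcp_rot: [-3.13, -0.252, 0.003]
wrist_force: [0.9, -0.3, 0.6]
width: 0.005
```

```bash
python3 - <<'E'
from workcell import bot, vision
import cv2,numpy as np
from h import world
a=vision.read_camera("scene");c=vision.read_camera("top")
cv2.imwrite("pics/a3.png",a["pixels"][:,:,::-1])
# flap edge height and catch tile height from top depth
ex,ey=np.array([.987,.162]),np.array([-.162,.987]);T=np.array([.4362,-.008])
for n,k in(("top",c),("scene",a)):
    W=world(k).reshape(-1,3);W=W[k["depth"].ravel()>0];b=(W[:,:2]-T)@np.stack([ex,ey],1)
    for nm,x0,x1,y0,y1 in(("catch",-.02,.02,-.12,-.09),("rigid",-.02,.02,-.015,.015),("flap edge",.044,.052,-.06,.06),("flap mid",.075,.085,-.06,.06)):
        m=(b[:,0]>x0)&(b[:,0]<x1)&(b[:,1]>y0)&(b[:,1]<y1)&(W[:,2]<.15);print(n,nm,m.sum(),np.median(W[m,2]))
print(bot.read_state()["wrist_force"],bot.read_state()["joint_vel"].round(3))
E
```

```text
top catch 311 0.06352564685084444
top rigid 318 0.07045547220767993
top flap edge 285 0.03596052833536756
top flap mid 296 0.09314749757124477
scene catch 131 0.05982780315542328
scene rigid 148 0.06732790466137747
scene flap edge 46 0.09873101313179383
scene flap mid 140 0.09018805215382862
[ 1.23153675 -0.4365194  -0.44830255] [ 0.006 -0.009 -0.002 -0.002  0.001 -0.001]
```

View pics/a3.png

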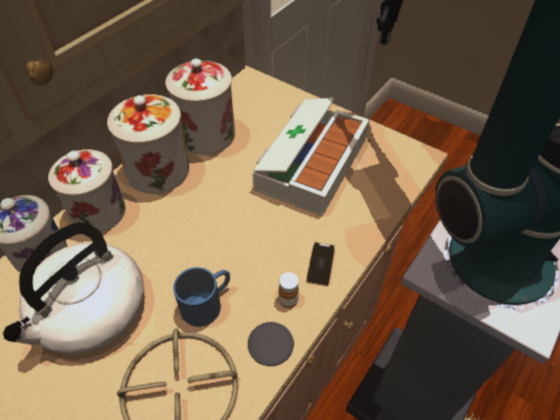

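The flap is up (its edge runs about (262,165)–(330,100)). The catch tile sits 7 mm below its neighbours in both views, the loose things haven't moved and the hand is clear at (388,20).

```bash
python3 -c "
from workcell import bot
print(bot.finish_job())"
```

```text
the job is handed in; nothing more can be done
None
```

The flap is popped up and the job is handed in. The first tile I felt, the rightmost one (y = -104 mm in the box's axes), turned out to be the catch.

- **Pressing:** the tile gave under about 2–3 N on the wrist sensor. I pushed it until it bottomed out: the force climbed to 19 N while the fingertips stopped at z = 63 mm. I then lifted straight up and moved the hand to the side.
- **Catch:** by camera depth, the tile now sits 6.9 mm (top view) and 7.5 mm (scene view) below the centre tile.
- **Flap:** it reads about 90–93 mm high part-way back and about 99 mm near its free edge in the scene view. I did not measure its angle.
- **Surroundings:** by eye, the phone, bottle, mug and burner cap have not moved. The hand hangs clear, and the wrist force is down to about 1 N, which is sensor noise.

**Checks that disagreed:** the two cameras differed by about 4.5 mm in y on the centre of the tile row, and by about 3 mm in height. One top-view reading at the flap's edge gave 36 mm. I put that down to seeing past the raised edge into the box, but I did not confirm it. My first move call was refused because its rows left out some fields; nothing moved.

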